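# Tap the last wedge home in a footstool

### The job

One wedge still stands tall out of the footstool's seat: take the wooden-headed mallet by its handle and tap the wedge down with the mallet's flat underside until it goes no further. Use at least two taps, the first driving it only part of the way, and lift the mallet clear between them. Then stand the mallet upright on the bench and let go; keep the gripper off the wedge and leave the steel-headed mallet where it is.

Things in the scene. Friction and masses are not known exactly. Their poses are not given: they have to be found in the camera images.
- wedge_top (a point): Centre of the top face (26 x 10 mm) of the pale maple wedge to drive. It stands upright in a dark leg end in a footstool's round seat (240 mm across, top 130 mm above the bench; the stool is fixed), 75 mm from the seat's middle; two wedges already home stand 130 mm from it. It is 26 to 34 mm proud of the seat at the start and 4 mm when home: this point is then 134 mm above the bench.
- wedge (a joint): How far the wedge has been driven down, in m: 0 is 34 mm proud of the seat, 0.030 is home against its stop. It resists with about 9 N, moves only while it is pushed or struck down and stays where it is left.
- wood_mallet_grip (a point): Middle of the handle of the wooden mallet, the one to use, which stands upright on its head. Head: pale beech cylinder 56 mm across, 55 mm high, underside flat. Handle: dark brown rod 26 mm across, 85 mm long, straight up from the head; 140 mm tall in all. This point is on the axis, 97 mm above the underside; z points up the handle. About 0.25 kg.
- steel_mallet_grip (a point): The same point on the other mallet, to be left alone: same shape and size, shiny steel head and red handle, about 0.7 kg, standing upright on the bench.

How it is judged:
By the outcome, as a careful person would: the job done as asked, in the order asked, and still so for the second after the job is handed in, with the robot touching nothing.
It also fails if it takes over 51 s, if anything falls off the work surface, if the arm or the gripper's body presses on something with over 40 N, if the wrist force passes 120 N, or if a joint passes its speed limit or range.

### The arm

A 6-joint arm with a two-finger parallel gripper is mounted at the origin on the work surface. World frame = base frame: x ahead of the robot, y to its left, z up, the work surface at z = 0. Lengths are in m, angles in degrees, forces in N, time in s.
With the tool pointing down it reaches from about 0.425 to 0.95 m from the base axis. Payload 14.7 kg.
Tool frame: the origin (TCP) lies at the very end of the fingers, on their centre line; the grasp point (between the pads) lies 19 mm behind it; z points along the fingers, y is the line along which they close (so a half turn about z gives the same grasp; the last joint's range is limited). The gripper opens to 85 mm and grips with 20 to 120 N. Pads are 22 mm wide; open, the fingers measure 114 mm over their backs; the gripper's body (76 mm by 85 mm) begins 54 mm behind the grasp point. The pads swing forward as they close: fully open they stand 13 mm farther back than shut.
Start: joints at [-69.477, 27.513, 91.461, -0, 61.026, -2.67], TCP at [0.256, -0.597, 0.231] pointing down, gripper open.
Joint ranges: [-157.49, 157.49], [-46.99, 117.5], [13.45, 153.17], [-89.5, 269.5], [5.16, 153.95], [-167.48, 167.48]. Speed limits (degrees/s): [108.29, 108.29, 136.94, 172.46, 172.46, 172.46].

### API

Orientations are given as [roll, pitch, yaw] about the fixed x, y, z axes, in that order (R = Rz(yaw) Ry(pitch) Rx(roll)).
In Python, from bench import reach, move_l, movej, gripper_open, grab, sleep, inverse_kinematics, read_state, snapshot, IKError, sign_off gives the robot as it stands. Calls block until the motion is done:
- reach(position, orientation): joint-space move of the TCP to a pose.
- move_l(position, frame=None, max_speed=0.15, until_force=None): straight line of the TCP; frame=None keeps the orientation; max_speed is the mean speed in m/s. With until_force (N) it stops when the force on the tool has changed by that much, and returns True; else False.
- movej(angles): joint-space move.
- gripper_open() and grab(): open the fingers fully, or close them until they stop; the grip force is fixed at half the most.
- sleep(seconds).
- inverse_kinematics(position, orientation): joint angles nearest the present ones, or None.
- read_state(): the state.
- snapshot(name): name is "side" or "top"; returns a dict with "frame" (384x512x3 uint8, red, green, blue), "depth" (384x512 float32, m along the optical axis (not along the pixel's ray), 0 where there is no reading), "fx", "fy", "cx", "cy" (pixels), "origin" and "rotation" of the camera in the world. Camera axes: x right, y up, looking along -z (the intrinsics and any distortion apply to the point x, -y, -z); pixel columns grow to the right and rows downward; lengths in m; the calibration is good to about 2 mm. A picture is of the moment at which its call begins.
A pose or a line that the arm cannot do raises IKError and nothing moves.
- sign_off(): hands the job in; it is judged then, once.
The state is a dict: "time": time; "q": joint angles; "joint_velocities": joint speeds; "joint_efforts": joint torques, N m; "tcp_pos": TCP position; "ee_rot": TCP orientation; "wrist_force": force on the tool from outside, world axes, zero at the start; "ft_torque": the same for the moment, N m; "finger_gap": finger opening in m; "gripper_force": force on a finger pad.
Only numpy, scipy, OpenCV 4.12 (cv2) and the standard library are available. Lean on these libraries where they do the work, as an engineer would, in place of code of your own. Each camera call takes 0.05 s, during which the arm holds its last target. There are 200 camera calls.

## Working session

There is one attempt and no reset: what is moved stays moved. The work goes in short steps, each a Python script; the robot and the scene stay as the last script left them, time stands still between calls to the robot, and variables do not carry over. Pictures are saved under pics/ and viewed, at most 10 in all, crops included, and the job is handed in when it is done.

```bash
mkdir -p pics; cat > h.py <<'E'
import numpy as np, cv2
from bench import *
def cloud(s):
    h,w=s["depth"].shape; u,v=np.meshgrid(np.arange(w),np.arange(h)); d=s["depth"]
    c=np.stack([(u-s["cx"])/s["fx"]*d,-(v-s["cy"])/s["fy"]*d,-d],-1)
    P=c@np.array(s["rotation"]).T+np.array(s["origin"]); P[d==0]=np.nan
    return P
def save(s,n): cv2.imwrite("pics/"+n,s["frame"][:,:,::-1])
E
python3 - <<'E'
from h import *
for n in("side","top"):
    s=snapshot(n); save(s,n+"0.png"); np.savez(n+"0.npz",**s); print(n,s["origin"],s["rotation"],s["fx"],[k for k in s])
st=read_state(); print(st["time"],st["tcp_pos"],st["ee_rot"],st["finger_gap"])
E
```

```text
side [0.50269834 0.71144572 1.09881463] [  39.1394438     0.29281686 -176.67612244] 493.42554457029695 ['frame', 'depth', 'fx', 'fy', 'cx', 'cy', 'origin', 'rotation']
top [ 0.50529036 -0.0483893   1.06871645] [  3.2073176    1.31691696 -91.24009549] 431.55396625283424 ['frame', 'depth', 'fx', 'fy', 'cx', 'cy', 'origin', 'rotation']
0.1 [ 0.25587332 -0.59713745  0.23075712] [-1.79940379e+02 -2.29708484e-03  2.31918991e+01] 0.08529767621391686
```

View pics/side0.png

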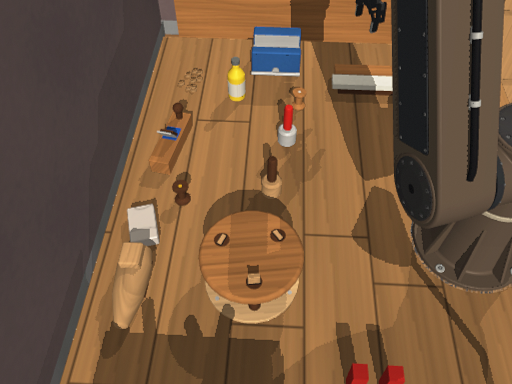

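View pics/top0.png

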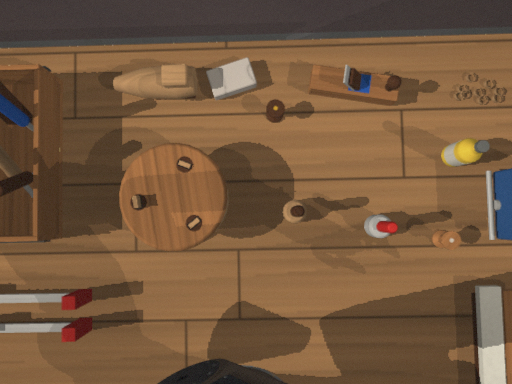

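The side view shows the stool at about (251,255), with the tall wedge at (254,277). The wooden mallet is at (272,175) and the red-handled steel one at (288,125). In the top view the tall wedge is at (138,201), the wooden mallet's handle at (297,211) and the red handle at (387,227).

```bash
cat > h.py <<'E'
import numpy as np, cv2
from scipy.spatial.transform import Rotation as R
from bench import *
def cloud(s):
    h,w=s["depth"].shape; u,v=np.meshgrid(np.arange(w),np.arange(h)); d=s["depth"]
    c=np.stack([(u-s["cx"])/s["fx"]*d,-(v-s["cy"])/s["fy"]*d,-d],-1)
    P=R.from_euler("xyz",s["rotation"],degrees=True).apply(c.reshape(-1,3)).reshape(h,w,3)+s["origin"]; P[d==0]=np.nan
    return P
def box(s,P,r0,r1,c0,c1):
    return P[r0:r1,c0:c1].reshape(-1,3), cv2.cvtColor(s["frame"][r0:r1,c0:c1],cv2.COLOR_RGB2HSV).reshape(-1,3)
def save(s,n): cv2.imwrite("pics/"+n,s["frame"][:,:,::-1])
E
python3 - <<'E'
from h import *
np.set_printoptions(precision=4,suppress=True)
S={n:dict(np.load(n+"0.npz")) for n in("side","top")}
B={"side":dict(wood=(145,205,252,292),steel=(95,152,270,305),stool=(200,330,190,315),wedge=(258,292,240,268)),
   "top":dict(wood=(190,235,275,315),steel=(205,250,358,402),stool=(135,260,110,235),wedge=(185,218,122,152))}
out=[]
for n,s in S.items():
    P=cloud(s)
    for k,b in B[n].items():
        p,c=box(s,P,*b); z=p[:,2]
        if k in("wood","steel"):
            m=z>.128; print(n,k,"handle top n",m.sum(),"med",np.median(p[m],0),"min",p[m].min(0),"max",p[m].max(0))
            m=(z>.08)&(z<.15);print("   handle",p[m].min(0),p[m].max(0))
            m=(z>.048)&(z<.062);print("   headtop",m.sum(),p[m].min(0),p[m].max(0), "floor z",np.median(z[z<.02]) if (z<.02).any() else None)
        elif k=="stool":
            m=(z>.12)&(z<.14); q=p[m]; print(n,k,(q.min(0)+q.max(0))/2,q.max(0)-q.min(0),"z",np.median(q[:,2]))
        else:
            m=z>.15; print(n,k,m.sum(),p[m].min(0),p[m].max(0),p[m].mean(0))
    r0,r1,c0,c1=B[n]["wedge"]; out.append(cv2.resize(s["frame"][r0:r1,c0:c1],(380,380),interpolation=0))
    z=P[...,2]; 
    print(n,"tall pts near stool/mallets", np.nanmax(z[100:300,100:330]))
cv2.imwrite("pics/w.png",np.hstack(out)[:,:,::-1])
E
```

```text
side wood handle top n 71 med [ 0.5156 -0.1296  0.1387] min [ 0.5029 -0.1454  0.1285] max [ 0.5263 -0.1215  0.1463]
   handle [ 0.5028 -0.1454  0.0802] [ 0.5285 -0.1196  0.1463]
   headtop 173 [ 0.4896 -0.1564  0.048 ] [ 0.5416 -0.1061  0.0617] floor z 0.00047899621558267214
side steel handle top n 59 med [ 0.4775 -0.3267  0.1377] min [ 0.4662 -0.3419  0.1284] max [ 0.4891 -0.3184  0.1436]
   handle [ 0.4639 -0.3419  0.0808] [ 0.4891 -0.3174  0.1436]
   headtop 157 [ 0.4264 -0.4805  0.0481] [ 0.5038 -0.3056  0.0618] floor z 0.0005306053557063706
side stool [0.5535 0.1414 0.13  ] [0.2368 0.2365 0.0198] z 0.13037936848083664
side wedge 73 [0.5305 0.2057 0.1504] [0.5541 0.2204 0.1634] [0.5424 0.2148 0.1571]
side tall pts near stool/mallets 0.16339715946924804
top wood handle top n 110 med [ 0.513  -0.1351  0.139 ] min [ 0.5021 -0.1485  0.1306] max [ 0.526  -0.1228  0.1452]
   handle [ 0.5021 -0.1485  0.0832] [ 0.526  -0.1228  0.1452]
   headtop 273 [ 0.4879 -0.1621  0.0481] [ 0.54   -0.1102  0.0598] floor z 0.0003980907906528941
top steel handle top n 117 med [ 0.4745 -0.3317  0.1386] min [ 0.4615 -0.3454  0.1281] max [ 0.4851 -0.3208  0.1443]
   handle [ 0.4615 -0.3454  0.0806] [ 0.4869 -0.3208  0.1443]
   headtop 262 [ 0.4486 -0.3554  0.0482] [ 0.5003 -0.3074  0.0618] floor z 0.0001121152569070194
top stool [0.5507 0.1384 0.1298] [0.238  0.2374 0.0189] z 0.130499843967048
top wedge 68 [0.5286 0.2058 0.1501] [0.5523 0.2178 0.1635] [0.5405 0.2114 0.158 ]
top tall pts near stool/mallets 0.16348184114923114
```

View pics/w.png

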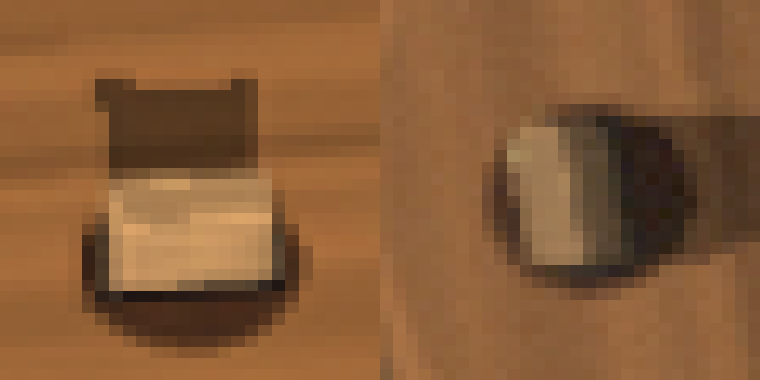

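The wedge top is at about (0.541, 0.213, 0.160). That is 74 mm from the stool's centre (75 expected) and 30 mm proud, so it checks out. The crop shows that wedge standing clear of its leg end. The wooden mallet's axis is at (0.515, -0.134) and its handle top at 0.139, which also matches. Next is the grasp.

```bash
python3 - <<'E'
from h import *
np.set_printoptions(precision=4,suppress=True)
O=[180,0,90]; x,y=0.5148,-0.134
reach([x,y,0.21],O)
move_l([x,y,0.082],max_speed=0.12)
grab()
st=read_state(); print(st["time"],st["tcp_pos"],st["finger_gap"],st["gripper_force"])
move_l([x,y,0.285],max_speed=0.15)
st=read_state(); print(st["time"],st["tcp_pos"],st["finger_gap"],st["wrist_force"],st["q"])
reach([0.541,0.213,0.285],O)
st=read_state(); print(st["time"],st["tcp_pos"],st["wrist_force"])
s=snapshot("side"); save(s,"over.png"); np.savez("over.npz",**s)
t=snapshot("top"); np.savez("overt.npz",**t)
P=cloud(s); q=P[180:310,200:310].reshape(-1,3); 
m=(q[:,2]>.19)&(q[:,2]<.275)&(abs(q[:,0]-.541)<.05)&(abs(q[:,1]-.213)<.05); q=q[m]
for a in np.arange(.195,.275,.01):
    k=q[abs(q[:,2]-a)<.005]; print(round(a,3),len(k),k.min(0)[:2] if len(k) else '',k.max(0)[:2] if len(k) else '')
E
```

```text
3.8167 [ 0.5148 -0.134   0.0824] 0.024460283625323417 58.59329581260681
5.3167 [ 0.5144 -0.1339  0.2842] 0.024488352976497124 [ 1.2113 -0.1338 -2.7603] [-17.8553  14.9595 103.162    0.0008  61.959  -17.8549]
6.625 [0.5412 0.212  0.2849] [ 0.1114 -0.4466 -4.087 ]
0.195 0  
0.205 21 [0.5144 0.2109] [0.5668 0.2377]
0.215 62 [0.5144 0.2132] [0.5664 0.2404]
0.225 65 [0.5145 0.2142] [0.5688 0.2389]
0.235 74 [0.5145 0.2166] [0.5683 0.2395]
0.245 70 [0.5145 0.2109] [0.568  0.2392]
0.255 315 [0.5147 0.1974] [0.5684 0.2387]
0.265 42 [0.5242 0.2062] [0.5598 0.2341]
0.275 15 [0.5304 0.2151] [0.5538 0.2231]
```

View pics/over.png

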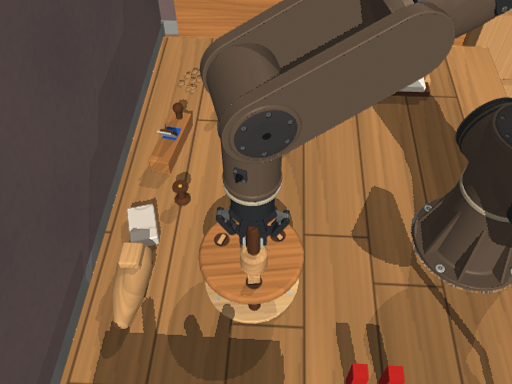

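The mallet hangs upright in the gripper, with its head at (254,258) centred over the wedge, which shows just below at (254,282). The underside is at about z 0.203. I'll take the first, partial tap, lift, and then look.

```bash
python3 - <<'E'
from h import *
np.set_printoptions(precision=4,suppress=True)
x,y=0.541,0.213
def st(l):
    s=read_state(); print(l,round(s["time"],2),s["tcp_pos"],"under",round(s["tcp_pos"][2]-.0824,4),s["wrist_force"])
move_l([x,y,0.250],max_speed=0.1); st("pre")
print(move_l([x,y,0.230],max_speed=0.05,until_force=30)); st("tap1")
move_l([x,y,0.285],max_speed=0.12); st("lift")
for n,b in(("side",(240,320,225,290)),("top",(170,235,110,170))):
    s=snapshot(n); save(s,n+"1.png"); P=cloud(s); p=P[b[0]:b[1],b[2]:b[3]].reshape(-1,3)
    m=(p[:,2]>.138)&(p[:,2]<.17)&(np.hypot(p[:,0]-x,p[:,1]-y)<.03); print(n,m.sum(),p[m].max(0) if m.any() else "",p[m].min(0) if m.any() else "")
E
```

```text
pre 7.22 [0.5411 0.2127 0.2501] under 0.1677 [-0.1757 -0.0147 -3.9014]
False
tap1 7.78 [0.5406 0.2129 0.2296] under 0.1472 [-0.9152 -0.1082 -2.9117]
lift 8.38 [0.5407 0.2129 0.2846] under 0.2022 [-0.7523 -0.745  -3.2322]
side 74 [0.5543 0.2209 0.151 ] [0.5306 0.2072 0.1382]
top 0
```

The wedge's measured top dropped from 0.163 to 0.151, so it is part-way down and the mallet is clear of it. The second tap goes to the stop, with a confirming tap after it.

```bash
python3 - <<'E'
from h import *
np.set_printoptions(precision=4,suppress=True)
x,y=0.541,0.213
def st(l):
    s=read_state(); print(l,round(s["time"],2),s["tcp_pos"],"under",round(s["tcp_pos"][2]-.0824,4),s["wrist_force"],s["finger_gap"])
for i in(2,3):
    move_l([x,y,0.240],max_speed=0.12)
    print(move_l([x,y,0.208],max_speed=0.04,until_force=28)); st("tap%d"%i)
    move_l([x,y,0.285],max_speed=0.12); st("lift")
    s=snapshot("side"); save(s,"side%d.png"%i); P=cloud(s); p=P[240:320,225:290].reshape(-1,3)
    m=(p[:,2]>.132)&(p[:,2]<.17)&(np.hypot(p[:,0]-x,p[:,1]-y)<.03); print(m.sum(),p[m].max(0) if m.any() else "")
cv2.imwrite("pics/s3c.png",cv2.resize(s["frame"][200:320,190:320],None,fx=4,fy=4)[:,:,::-1])
E
```

```text
True
tap2 9.63 [0.5423 0.2134 0.216 ] under 0.1336 [-0.3761 -0.3209 12.6986] 0.02464420970715233
lift 10.37 [0.5406 0.2128 0.2842] under 0.2018 [ 0.3531 -0.372  -2.8329] 0.024677218218463023
158 [0.5699 0.2412 0.1381]
True
tap3 11.56 [0.541  0.2132 0.2156] under 0.1332 [-3.9809 -0.9472 11.4354] 0.024561803465497908
lift 12.29 [0.5405 0.2128 0.2841] under 0.2017 [ 0.4283  0.8538 -3.8868] 0.024547496865444107
167 [0.5702 0.2413 0.1385]
```

View pics/s3c.png

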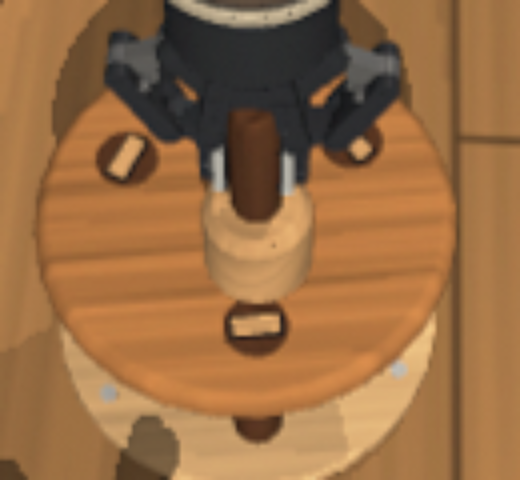

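The crop shows the driven wedge at (255,323) flush like the other two, and the underside stopped at about 0.1335 (0.134 is home). One slow, firm tap will confirm it's home, then I'll put the mallet back where it stood.

```bash
python3 - <<'E'
from h import *
np.set_printoptions(precision=4,suppress=True)
def st(l):
    s=read_state(); print(l,round(s["time"],2),s["tcp_pos"],"under",round(s["tcp_pos"][2]-.0824,4),s["wrist_force"],s["finger_gap"])
O=[180,0,90]; x,y=0.541,0.213
move_l([x,y,0.222],max_speed=0.12)
print(move_l([x,y,0.208],max_speed=0.015,until_force=35)); st("tap4")
move_l([x,y,0.285],max_speed=0.12)
x,y=0.5148,-0.134
reach([x,y,0.285],O)
move_l([x,y,0.100],max_speed=0.12); st("above")
print(move_l([x,y,0.076],max_speed=0.02,until_force=8)); st("down")
sleep(0.3); st("settle")
s=snapshot("side"); cv2.imwrite("pics/placed.png",cv2.resize(s["frame"][120:230,220:330],None,fx=5,fy=5)[:,:,::-1])
E
```

```text
True
tap4 13.61 [0.5414 0.2132 0.2156] under 0.1332 [-3.5118 -1.6312 13.9636] 0.024810881021883825
above 17.34 [ 0.5152 -0.1341  0.1006] under 0.0182 [ 0.5445 -0.1729 -3.1553] 0.024524761259980793
True
down 18.21 [ 0.5147 -0.1341  0.0819] under -0.0005 [-1.5238 -0.0144 10.8101] 0.024615542445056034
settle 18.51 [ 0.5147 -0.1341  0.0818] under -0.0006 [-1.0944 -0.3941 10.4802] 0.024754261073731364
```

View pics/placed.png

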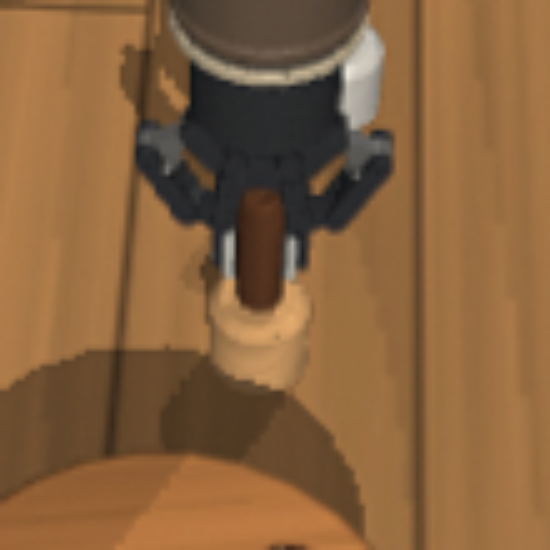

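The crop shows the mallet upright on the bench, its head at (260,340) of the crop, under a light contact load. I'll release, retreat and check.

```bash
python3 - <<'E'
from h import *
np.set_printoptions(precision=4,suppress=True)
gripper_open(); sleep(0.3)
move_l([0.5148,-0.134,0.27],max_speed=0.12)
reach([0.256,-0.597,0.27],[180,0,23.2]); sleep(0.3)
r=read_state(); print(r["time"],r["wrist_force"],r["finger_gap"])
s=snapshot("side"); save(s,"end.png"); P=cloud(s)
for k,b in dict(wood=(145,205,252,292),steel=(95,152,270,305)).items():
    p=P[b[0]:b[1],b[2]:b[3]].reshape(-1,3); m=(p[:,2]>.08); print(k,p[m].min(0),p[m].max(0))
p=P[200:330,190:315].reshape(-1,3); m=p[:,2]>.132
for c in((.541,.213),):
    k=p[np.hypot(p[:,0]-c[0],p[:,1]-c[1])<.02]; print("wedge max z",k[:,2].max(), "all stool max",p[p[:,2]<.2][:,2].max())
E
```

```text
23.4167 [0.4709 0.3451 0.3505] 0.08524917262846549
wood [ 0.5019 -0.1485  0.0807] [ 0.5264 -0.1183  0.1437]
steel [ 0.464  -0.345   0.0807] [ 0.4891 -0.3174  0.1438]
wedge max z 0.13883241055527917 all stool max 0.13911051499634575
```

View pics/end.png

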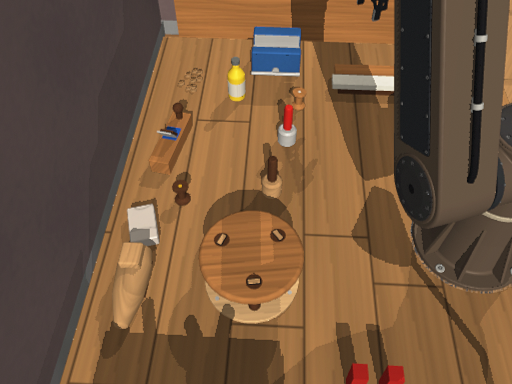

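The final view shows the wooden mallet upright at (272,175), the steel one unmoved at (288,125), and the wedge at (254,282) level with the other two. The arm is clear of everything.

```bash
python3 -c "
from bench import *
print(sign_off())"
```

```text
the job is handed in; nothing more can be done
None
```

The wedge is home (4 mm proud) after four taps, the first only part-way and the mallet lifted clear between them; the wooden mallet stands upright on the bench, released, the steel one was left where it was, and the job was handed in just after 23 s.

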